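Run the sole press down on a glued sole

ROBOT

A 7-joint arm with a two-finger parallel gripper is mounted at the origin on the work surface. World frame = base frame: x ahead of the robot, y to its left, z up, the work surface at z = 0. Lengths are in m, angles in rad, forces in N, time in s.
With the tool pointing down it reaches from about 0.425 to 0.925 m from the base axis. Payload 6.8 kg.
Tool frame: the origin (TCP) lies between the finger pads; the fingertips stand finger_overhang ahead of it and the grasp point (between the pads) lies 6 mm ahead of it (finger_overhang is the distance from the TCP to the fingertips, in m); z points along the fingers, y is the line along which they close (so a half turn about z gives the same grasp; the last joint's range is limited). The gripper opens to 85 mm and grips with 20 to 120 N. Pads are 22 mm wide; open, the fingers measure 114 mm over their backs; the gripper's body (76 mm by 85 mm) begins 54 mm behind the grasp point. The pads swing forward as they close: fully open they stand 13 mm farther back than shut.
Start: joints at [-1.3, 0.477, 0.022, 1.555, -0.011, 1.109, -0.083], TCP at [0.25, 0.627, 0.233] pointing down, gripper open.
Joint ranges: [-2.96, 2.96], [-0.34, 2.1], [-1.41, 1.46], [0.24, 2.44], [-1.37, 4.51], [0.17, 1.92], [-2.96, 2.96]. Speed limits (rad/s): [2.39, 2.39, 3.14, 3.14, 3.14, 3.14, 3.14].

INTERFACE

Orientations are given as a unit quaternion [w, x, y, z].
In Python, from station import * gives the robot as it stands.
- The arm moves only by the tool drive_tool, never from a script. Its argument "increments" is a list of rows, each an object of numbers: "claw": the finger opening in m, from 0 to 0.0854; "dx", "dy", "dz": the shift along the tool's x, y, z in m; "wx", "wy", "wz": the turn, a rotation vector about the tool's x, y, z in degrees. A call has 1 to 20 rows; each row shifts and turns the commanded pose from where the row before left it, along the tool's axes as they then stand; what a row does not reach is not made up. A row lasts 1/8 s, in which the tool goes at most 62.5 mm and 10.7 degrees, less where a joint would pass 70% of its speed; a pose out of reach is approached as far as the arm can. A call with a gripper value outside its range is refused whole. The fingers move at their own pace and stop on an object; "newtons" is the grip in N (left out, the last holds). Time passes only in rows, so rows that do not move let the fingers close. It gives the time, the measured TCP pose, the force, the opening and the grip force at its end, in the units of the state.
- get_obs(): the state, without advancing time (a new reading comes with each control period).
- read_camera(name): name is "scene" or "top"; returns (picture, depth): 384x512x3 uint8, red, green, blue; 384x512 float32, m along the optical axis (not along the pixel's ray), 0 where there is no reading.
- calibration(name): a dict with "intrinsics" (3x3 intrinsics, pixels), "k1" (the pictures are not rectified: a ray, as slopes to the right and down, at radius r is drawn at 1 + k1 r^2 times it, then the intrinsics apply), "R" (3x3) and "t" (3): a world point X has camera coordinates R X + t. Camera axes: x right, y down, z forward; pixel columns grow to the right and rows downward; lengths in m; the calibration is good to about 2 mm. A picture is of the moment at which its call begins. calibration takes no time and is no camera call.
- hand_in(): hands the job in; it is judged then, once.
The state is a dict: "t": time; "q": joint angles; "joint_vel": joint speeds; "joint_torque": joint torques, N m; "eef_pos": TCP position; "tool_rot": TCP orientation; "contact_force": force on the tool from outside, world axes, zero at the start; "torque": the same for the moment, N m; "gripper_width": opening from 0.0 (shut) to 1.0 (fully open); "grasp_force": force on a finger pad.
Only numpy, scipy, OpenCV 4.12 (cv2) and the standard library are available. Lean on these libraries where they do the work, as an engineer would, in place of code of your own. Each camera call takes 0.05 s, during which the arm holds its last target. There are 200 camera calls.

TASK

The freshly glued sole is laid ready in the bench press. With one fingertip pushing against a spoke, turn the handwheel clockwise (seen from above) until the press plate has come down tight on the sole and stays tight by itself, then take the finger away. Push the wheel, do not grip it or force it, and leave the sole and the tin, hammer and knife around the press where they lie.

Things in the scene. Friction and masses are not known exactly. Their poses are not given: they have to be found in the camera images.
- press: Green bench screw press, fixed; origin under the centre of its bed, z up. Bed 220 (x) by 430 (y) mm, top 45 mm up. Two steel columns 28 mm thick at y = +185 and -185 mm carry a green crosshead along y, 60 mm wide, its top 200 mm up; the brass nut in its middle (68 mm across) reaches 212 mm, the column nuts 216 mm.
- plate: Dark steel pressing plate, 130 (x) by 310 (y) by 20 mm with a 10 mm black rubber cushion under it, riding on the columns; origin at the centre of the cushion's underside, 69 mm above the bench when it just meets the sole. It carries the screw and the handwheel, which sink with it.
- wheel (a joint): Turn of the handwheel, rad, growing clockwise seen from above; plate and wheel sink 20 mm a turn (3.18 mm per rad). 0 is open; cushion meets sole at about 6.0; stop at 7.0. Past 6.0 the cushion yields and the wheel grows stiffer; 6.5 is tight. Free turning takes about 0.3 N m (4 N on a spoke 70 mm from the axis), 0.6 N m at 6.4; it stays where it is left.
- hub (a point): On the wheel's axis in the plane of its spokes. The wheel lies level, this plane 275 mm above the bench at joint 0, 256 mm at 6.0: steel rim 250 mm in outer diameter, bar 20 mm thick; three round green spokes 16 mm thick, 120 degrees apart; hub 48 mm across, its nut 28 mm above the plane. Openings between spokes run 24 to 105 mm from the axis, free down to the crosshead.
- spoke (a point): Point in the middle of the thickness of one of the three spokes, 100 mm from the axis; it turns with the wheel. The other two spokes stand 120 and 240 degrees round from it.
- sole: Glued shoe sole, 270 by 96 by 24 mm, tan below and cream above, lying loose on the bed under the plate, its length along the press's y; origin under its middle.
- glue_tin: Bare metal glue tin, 84 mm across and 100 mm high, standing to the left of the press; origin under its centre.
- hammer: Hammer 250 mm long with a wooden handle, lying on the bench between the robot and the press, its handle along its x; origin under its middle.
- knife: Shoemaker's knife about 240 mm long with a dark wooden handle, lying to the right of the press; origin under its middle.

How it is judged:
At the end, for the whole second after the job is handed in: The plate presses on the sole with more than 40 N once the robot is clear (about 0.13 rad of wheel past first touch), the wheel is still, and the sole lies within 8 mm of where it was (contact force between plate and sole above 40 N and velocity of joint wheel between -0.05 and 0.05 rad/s and distance of sole from where it was at the start of the episode below 0.008 m).
It fails at once if the wheel is gripped or forced: more than 36 N in all between the fingers and the wheel, screw or plate (contact force between the fingers and plate above 36 N).
It fails at once if the robot touches the sole (contact force between any of the fingers, the arm and sole above 0.5 N).
It fails at once if the sole is shifted more than 8 mm (distance of sole from where it was at the start of the episode above 0.008 m).
It fails at once if the tin, hammer or knife is moved more than 15 mm (distance of any of glue_tin, hammer, knife from where it was at the start of the episode above 0.015 m).
It also fails if it takes over 48 s, if anything falls off the work surface, if the arm or the gripper's body presses on something with over 40 N, if the wrist force passes 120 N, or if a joint passes its speed limit or range.

## Working session

There is one attempt and no reset: what is moved stays moved. The work goes in short steps, Python scripts to look and compute and a tool call to move; the robot and the scene stay as the last step left them, time stands still between calls to the robot, and variables do not carry over. Pictures are saved under pics/ and viewed, at most 10 in all, crops included, and the job is handed in when it is done.

Besides the shell and the picture viewer there is one more tool, called by a JSON object that holds its "api" and its "payload". drive_tool: Moves the arm, as the interface text tells. Its arguments: {"type":"object","properties":{"increments":{"type":"array","items":{"type":"object","properties":{"claw":{"type":"number"},"dx":{"type":"number"},"dy":{"type":"number"},"dz":{"type":"number"},"wx":{"type":"number"},"wy":{"type":"number"},"wz":{"type":"number"}}}},"newtons":{"type":"number"}},"required":["increments"]}

```bash
mkdir -p pics; ls; python3 - <<'E'
from station import *
import cv2,numpy as np
for n in("scene","top"):
    p,d=read_camera(n); cv2.imwrite(f"pics/{n}0.png",p[:,:,::-1]); np.save(f"pics/{n}0.npy",d)
    c=calibration(n); print(n,c)
print(get_obs())
E
```

```text
pics
scene {'intrinsics': array([[427.56732867,   0.        , 263.02555296],
       [  0.        , 427.56732867, 197.48933106],
       [  0.        ,   0.        ,   1.        ]]), 'k1': -0.04962519713004799, 'R': array([[-0.16074601,  0.98690281, -0.01354838],
       [ 0.64210967,  0.09414181, -0.76081042],
       [-0.74957047, -0.13099678, -0.64883276]]), 't': array([ 0.01007711, -0.20693942,  1.78923749])}
top {'intrinsics': array([[386.76956209,   0.        , 258.06515796],
       [  0.        , 386.76956209, 188.8213491 ],
       [  0.        ,   0.        ,   1.        ]]), 'k1': -0.0678204225497809, 'R': array([[-0.00876549, -0.99995532, -0.00353981],
       [-0.99541743,  0.0090627 , -0.09519454],
       [ 0.09522236,  0.00268916, -0.99545239]]), 't': array([0.06951458, 0.54674712, 1.32767728])}
{'t': 0.1, 'q': array([-1.3001278 ,  0.47776012,  0.02230479,  1.55631525, -0.01150824,
        1.10927541, -0.08312875]), 'joint_vel': array([-0.00088971, -0.00079597, -0.00036869, -0.00437717, -0.00063368,
       -0.00089006, -0.00137078]), 'joint_torque': array([ 5.23297233e-03, -5.97767222e+01,  1.61427397e+00, -2.81953579e+01,
        1.29199092e-02,  5.03314252e-03, -1.69508439e-05]), 'eef_pos': array([0.24939514, 0.62669038, 0.23190932]), 'tool_rot': array([-1.06783579e-04,  1.88243517e-01,  9.82122046e-01, -8.08382491e-04]), 'contact_force': array([ 0.18699225, -0.76483347,  0.07403097]), 'torque': array([-0.02239242,  0.02708619,  0.02486439]), 'grasp_force': 0.0, 'gripper_width': 1.0001439701509127}
```

View pics/scene0.png

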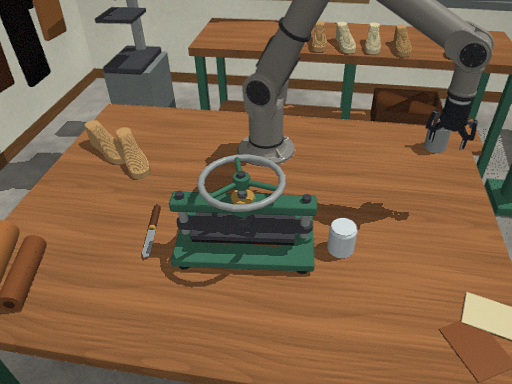

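View pics/top0.png

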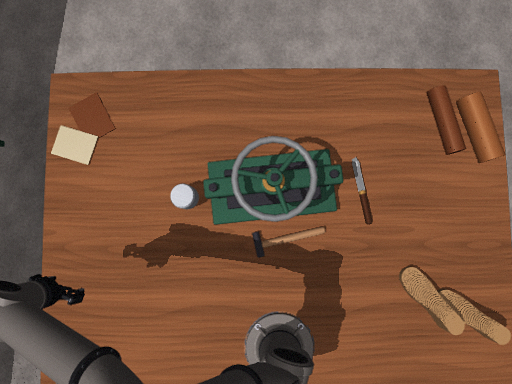

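The top view shows the wheel rim centred near pixel (275,179), with spokes towards about (312,160), (247,157) and (284,213). The tin is at (183,197), the hammer at (290,240) and the knife at (362,190). The scene view shows the same press from its far side, with the wheel at (242,182).

```bash
cat > h.py <<'E'
from station import *
import numpy as np, cv2
from scipy.optimize import least_squares
def cloud(n,d):
    c=calibration(n);K=c["intrinsics"];v,u=np.mgrid[0:384,0:512]
    p=np.stack([u.ravel(),v.ravel()],1).astype(float)[:,None]
    s=cv2.undistortPoints(p,K,np.array([c["k1"],0,0,0]))[:,0].reshape(384,512,2)
    C=np.dstack([s,np.ones((384,512))])*d[...,None]
    W=(C-c["t"])@c["R"]; W[d<=0]=np.nan
    return W
def proj(n,X):
    c=calibration(n);r=cv2.Rodrigues(c["R"])[0]
    return cv2.projectPoints(np.array(X,float).reshape(-1,1,3),r,c["t"],c["intrinsics"],np.array([c["k1"],0,0,0]))[0][:,0]
def rim(W,lo=.245,hi=.31,c0=(.64,-.02)):
    m=(W[...,2]>lo)&(W[...,2]<hi)&(np.hypot(W[...,0]-c0[0],W[...,1]-c0[1])<.16)
    P=W[m]; 
    r=np.hypot(P[:,0]-c0[0],P[:,1]-c0[1]);Q=P[r>.095]
    f=least_squares(lambda a:np.hypot(Q[:,0]-a[0],Q[:,1]-a[1])-a[2],[*c0,.115],loss="soft_l1",f_scale=.004)
    return f.x,P,Q
def spokes(P,c):
    r=np.hypot(P[:,0]-c[0],P[:,1]-c[1]);a=np.arctan2(P[:,1]-c[1],P[:,0]-c[0])
    m=(r>.05)&(r<.098);return np.degrees(np.angle(np.exp(3j*a[m]).mean())/3),np.histogram(np.degrees(a[m]),np.arange(-180,181,15))[0],abs(np.exp(3j*a[m]).mean())
E
python3 - <<'E'
from h import *
for n in("top","scene"):
    d=np.load(f"pics/{n}0.npy");W=cloud(n,d)
    print(n,W[179,275],proj(n,[.64,-.02,.275]))
    c0=W[179,275][:2] if n=="top" else x[:2]
    for i in range(3):
        x,P,Q=rim(W,c0=c0);c0=x[:2]
    print(x,len(Q),np.percentile(Q[:,2],[5,50,95]),spokes(P,x))
    # crosshead / tin / others
    for nm,lo,hi in(("cross",.19,.22),("bed",.035,.05),("tin",.092,.108)):
        m=(W[...,2]>lo)&(W[...,2]<hi)&(np.abs(W[...,0]-x[0])<.2)&(np.abs(W[...,1]-x[1])<.35)
        m&=(W[...,1]>x[1]+.22) if nm=="tin" else (np.abs(W[...,1]-x[1])<.26)
        p=W[m][:,:2]
        if len(p)>10: print(nm,len(p),cv2.minAreaRect(p.astype(np.float32)))
E
```

```text
top [0.54905261 0.01603896 0.29387267] [[286.8044729  148.38623415]]
[0.55525696 0.01802071 0.11288835] 1735 [0.26919491 0.27519362 0.27931154] (np.float64(-40.89052475351117), array([10, 84,  0,  0,  0,  0,  0,  0, 17, 75,  0,  0,  0,  0,  0,  0, 21,
       71,  0,  0,  0,  0,  0,  0]), np.float64(0.9804884144869238))
cross 2138 ((0.5561341643333435, 0.017524003982543945), (0.08349896967411041, 0.42749783396720886), 9.327174186706543)
bed 2586 ((0.5543319582939148, 0.04124930500984192), (0.22070270776748657, 0.4759872257709503), 5.860950946807861)
tin 437 ((0.5209288001060486, 0.31681352853775024), (0.0769188180565834, 0.07550656795501709), 21.717212677001953)
scene [ 0.20015806  0.06866699 -0.00183422] [[219.2003919  194.81493413]]
[0.5646944  0.02512999 0.11377653] 1549 [0.26118154 0.27092616 0.2749535 ] (np.float64(-40.9555455444798), array([ 8, 45,  0,  0,  0,  0,  0,  0, 20, 73,  0,  0,  0,  0,  0,  0,  1,
       94,  2,  0,  0,  0,  0,  0]), np.float64(0.9833590462789865))
cross 1568 ((0.5611923336982727, 0.023306742310523987), (0.06627584993839264, 0.4253268241882324), 6.355658054351807)
bed 3263 ((0.5589934587478638, 0.04681999981403351), (0.22216437757015228, 0.4768931269645691), 5.842030048370361)
tin 370 ((0.5261666178703308, 0.3213998079299927), (0.07271192222833633, 0.07599557191133499), 89.42876434326172)
```

```bash
python3 - <<'E'
from h import *
import station
print([k for k in dir(station) if not k.startswith('_')]); print(getattr(station,'finger_overhang',None))
C=np.array([.557,.020])
for n in("top","scene"):
    W=cloud(n,np.load(f"pics/{n}0.npy"));x=W[...,0]-C[0];y=W[...,1]-C[1];z=W[...,2];r=np.hypot(x,y)
    q=lambda m:(m.sum(),np.round(np.nanpercentile(z[m],[10,50,90,97]),4))
    print(n,"rim",q((z>.24)&(abs(r-.115)<.006)),"cross",q((z>.18)&(z<.225)&(abs(x)<.05)&(abs(y)>.14)&(abs(y)<.17)),"hub",q((z>.26)&(r<.012)),
     "colnut",q((z>.19)&(z<.24)&(abs(y)>.17)&(abs(y)<.2)&(abs(x)<.04)),"table",q((abs(z)<.02)&(abs(x)<.3)&(abs(y)<.4)),"spoke",q((z>.24)&(r<.095)&(r>.05)),"bed",q((z>.03)&(z<.06)&(abs(x)<.12)&(abs(x)>.08)&(abs(y)<.2)),"plate",q((z>.08)&(z<.16)&(abs(x)<.065)&(abs(y)<.14)))
E
```

```text
['PlanningError', 'calibration', 'finger_overhang', 'get_obs', 'hand_in', 'read_camera']
0.025
top rim (np.int64(1016), array([0.2729, 0.2761, 0.2789, 0.2801])) cross (np.int64(383), array([0.1971, 0.2008, 0.2038, 0.2054])) hub (np.int64(56), array([0.2858, 0.2945, 0.297 , 0.2983])) colnut (np.int64(316), array([0.1978, 0.2033, 0.2182, 0.2197])) table (np.int64(27028), array([-0.0023,  0.0014,  0.0052,  0.0075])) spoke (np.int64(260), array([0.2697, 0.2735, 0.2766, 0.2783])) bed (np.int64(1367), array([0.0424, 0.0464, 0.0497, 0.0511])) plate (np.int64(984), array([0.1068, 0.11  , 0.1132, 0.1148]))
scene rim (np.int64(635), array([0.2701, 0.2727, 0.2749, 0.2758])) cross (np.int64(361), array([0.1869, 0.1973, 0.2002, 0.2014])) hub (np.int64(37), array([0.2825, 0.2908, 0.2923, 0.2935])) colnut (np.int64(254), array([0.1949, 0.1997, 0.2149, 0.2157])) table (np.int64(23931), array([-0.0047, -0.0019,  0.0011,  0.0033])) spoke (np.int64(233), array([0.2628, 0.2693, 0.2723, 0.2732])) bed (np.int64(1321), array([0.0363, 0.0423, 0.0453, 0.0464])) plate (np.int64(2269), array([0.1022, 0.1067, 0.1107, 0.125 ]))
```

{"api": "drive_tool", "payload": {"increments": [{"claw": 0, "dz": -0.05}, {"dz": -0.05}, {"dz": -0.05}, {"dz": -0.04}], "newtons": 40}}

```text
schema error: expected keys claw, dx, dy, dz, wx, wy, wz
```

{"api": "drive_tool", "payload": {"increments": [{"claw": 0, "dx": 0, "dy": 0, "dz": -0.017, "wx": 0, "wy": 0, "wz": 8.5}, {"claw": 0, "dx": 0, "dy": 0, "dz": -0.017, "wx": 0, "wy": 0, "wz": 8.5}, {"claw": 0, "dx": 0, "dy": 0, "dz": -0.017, "wx": 0, "wy": 0, "wz": 8.5}, {"claw": 0, "dx": 0, "dy": 0, "dz": -0.017, "wx": 0, "wy": 0, "wz": 8.5}, {"claw": 0, "dx": 0, "dy": 0, "dz": -0.017, "wx": 0, "wy": 0, "wz": 8.5}, {"claw": 0, "dx": 0, "dy": 0, "dz": -0.017, "wx": 0, "wy": 0, "wz": 8.5}, {"claw": 0, "dx": 0, "dy": 0, "dz": -0.017, "wx": 0, "wy": 0, "wz": 8.5}, {"claw": 0, "dx": 0, "dy": 0, "dz": -0.017, "wx": 0, "wy": 0, "wz": 8.8}], "newtons": 40}}

```text
t: 1.1
eef_pos: [0.2494, 0.6269, 0.3687]
tool_rot: [0.0, 0.709, 0.705, -0.001]
contact_force: [-0.5, -0.3, 0.7]
gripper_width: -0.002
grasp_force: 0.0
```

{"api": "drive_tool", "payload": {"increments": [{"claw": 0, "dx": -0.0455, "dy": 0.0228, "dz": 0, "wx": 0, "wy": 0, "wz": 0}, {"claw": 0, "dx": -0.0455, "dy": 0.0228, "dz": 0, "wx": 0, "wy": 0, "wz": 0}, {"claw": 0, "dx": -0.0455, "dy": 0.0228, "dz": 0, "wx": 0, "wy": 0, "wz": 0}, {"claw": 0, "dx": -0.0455, "dy": 0.0228, "dz": 0, "wx": 0, "wy": 0, "wz": 0}, {"claw": 0, "dx": -0.0455, "dy": 0.0228, "dz": 0, "wx": 0, "wy": 0, "wz": 0}, {"claw": 0, "dx": -0.0455, "dy": 0.0228, "dz": 0, "wx": 0, "wy": 0, "wz": 0}, {"claw": 0, "dx": -0.0455, "dy": 0.0228, "dz": 0, "wx": 0, "wy": 0, "wz": 0}, {"claw": 0, "dx": -0.0455, "dy": 0.0228, "dz": 0, "wx": 0, "wy": 0, "wz": 0}, {"claw": 0, "dx": -0.0455, "dy": 0.0228, "dz": 0, "wx": 0, "wy": 0, "wz": 0}, {"claw": 0, "dx": -0.0455, "dy": 0.0228, "dz": 0, "wx": 0, "wy": 0, "wz": 0}, {"claw": 0, "dx": -0.0455, "dy": 0.0228, "dz": 0, "wx": 0, "wy": 0, "wz": 0}, {"claw": 0, "dx": -0.0455, "dy": 0.0232, "dz": 0, "wx": 0, "wy": 0, "wz": 0}, {"claw": 0, "dx": 0, "dy": 0, "dz": 0, "wx": 0, "wy": 0, "wz": 0}]}}

```text
t: 2.72
eef_pos: [0.5245, 0.0763, 0.3688]
tool_rot: [0.001, 0.71, 0.704, -0.0]
contact_force: [-0.3, 0.0, 0.0]
gripper_width: 0.002
grasp_force: 0.0
```

```bash
python3 - <<'E'
from h import *
o=get_obs();print(o['eef_pos'],o['q'])
p,d=read_camera("scene");cv2.imwrite("pics/s1.png",cv2.resize(p[60:290,130:400,::-1],None,fx=2.5,fy=2.5))
W=cloud("scene",d)
e=o['eef_pos']
m=(W[...,2]>.33)&(W[...,2]<.37)&(np.hypot(W[...,0]-e[0],W[...,1]-e[1])<.05)
print(m.sum(),W[m].min(0),W[m].max(0),proj("scene",[[*e[:2],e[2]-.025]]))
E
```

```text
[0.52447463 0.0763379  0.36878639] [-0.84583551  0.13415415  0.66244269  1.74952611 -0.08411353  1.2869299
 -0.17233746]
8 [0.52857455 0.06993315 0.36450365] [0.53296702 0.08898255 0.36898546] [[261.72131144 151.73156755]]
```

View pics/s1.png

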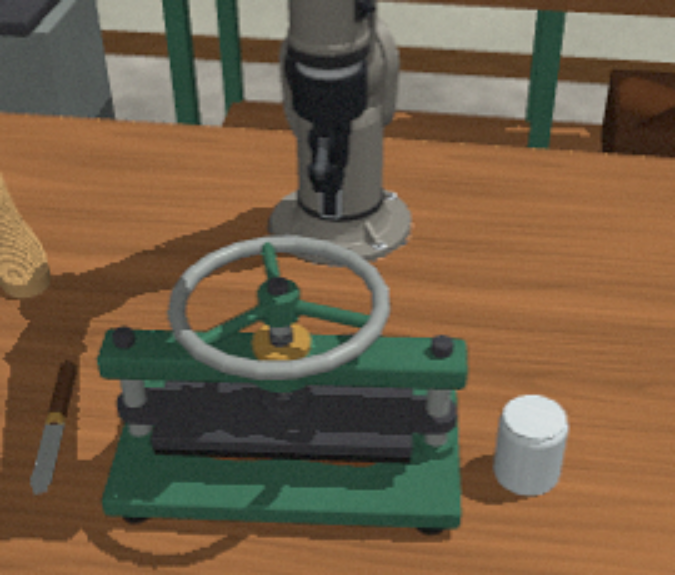

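The fingertip is at crop (330,215), just in front of the base and above the opening on the robot's side. The spokes run towards (370,320), (210,335) and (268,250). The tip looks slightly higher than I expected, so I'll check it with the depth reading.

```bash
python3 - <<'E'
from h import *
for n in("scene","top"):
    p,d=read_camera(n);W=cloud(n,d)
    if n=="scene":
        for v in range(124,158,3): print(v,p[v,262],np.round(W[v,262],3), np.round(W[v,258],3))
    else:
        x,P,Q=rim(W,c0=(.557,.02));print(x,spokes(P,[.557,.02]))
E
```

```text
124 [47 47 49] [0.571 0.086 0.459] [0.578 0.078 0.462]
127 [38 46 49] [0.582 0.088 0.457] [0.584 0.079 0.457]
130 [25 26 27] [0.585 0.089 0.45 ] [0.586 0.079 0.45 ]
133 [23 17 22] [0.573 0.087 0.434] [0.572 0.076 0.432]
136 [30 33 35] [0.553 0.083 0.412] [0.559 0.074 0.416]
139 [32 33 35] [0.537 0.08  0.393] [ 0.064 -0.019  0.084]
142 [28 30 34] [0.54  0.08  0.385] [ 0.065 -0.019  0.07 ]
145 [13 17 22] [0.537 0.08  0.374] [ 0.076 -0.017  0.064]
148 [59 57 54] [ 0.065 -0.003  0.043] [ 0.069 -0.019  0.044]
151 [94 92 87] [ 0.077 -0.001  0.037] [ 0.077 -0.018  0.035]
154 [101  99  92] [ 0.078 -0.001  0.023] [ 0.08  -0.017  0.023]
157 [155 159 154] [0.443 0.063 0.269] [0.449 0.051 0.271]
[0.55545897 0.02136557 0.11519105] (np.float64(-40.938949136187965), array([ 0, 60,  0,  0,  0,  0,  0,  0, 31, 60,  0,  0,  0,  0,  0,  0,  0,
        0,  0,  0,  0,  0,  0,  0]), np.float64(0.9712841590638328))
```

```bash
python3 - <<'E'
from h import *
o=get_obs();e=o['eef_pos'];p,d=read_camera("scene")
def crop(im,e,o):
    im=im.copy();q=proj("scene",[[*e[:2],e[2]],[*e[:2],e[2]-.025]])
    u,v=int(q[0][0]),int(q[0][1]);k=cv2.resize(im[v-35:v+30,u-38:u+38],None,fx=5,fy=5,interpolation=cv2.INTER_NEAREST).astype(np.uint8).copy()
    for a in q: cv2.circle(k,(int((a[0]-u+38.5)*5),int((a[1]-v+35.5)*5)),3,(0,0,255),-1)
    return k
g=lambda k:cv2.convertScaleAbs(k,alpha=1.8,beta=20)
a=g(crop(p[:,:,::-1],e,0));b=g(crop(cv2.imread("pics/scene0.png"),[.2494,.6267,.2319],0))
cv2.imwrite("pics/c1.png",np.hstack([a,b]))
E
```

```text
(no output)
```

View pics/c1.png

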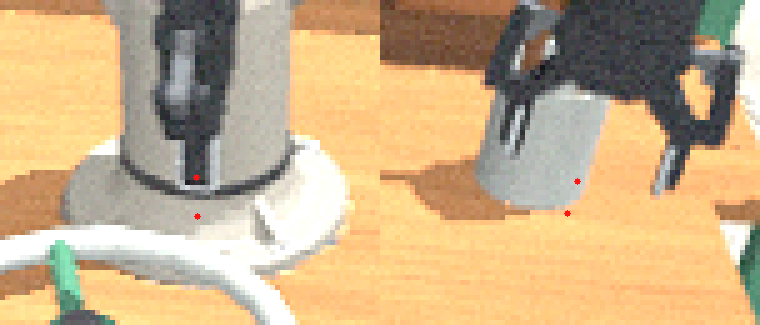

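In this crop the fingertip ends only about 5–8 mm past the TCP mark, short of the 25 mm stated. I'll set a depth that works for either value.

{"api": "drive_tool", "payload": {"increments": [{"claw": 0, "dx": 0.007, "dy": -0.0025, "dz": 0.03, "wx": 0, "wy": 0, "wz": 0}, {"claw": 0, "dx": 0, "dy": 0, "dz": 0.03, "wx": 0, "wy": 0, "wz": 0}, {"claw": 0, "dx": 0, "dy": 0, "dz": 0.02, "wx": 0, "wy": 0, "wz": 0}, {"claw": 0, "dx": 0, "dy": 0, "dz": 0.012, "wx": 0, "wy": 0, "wz": 0}, {"claw": 0, "dx": 0, "dy": 0, "dz": 0.012, "wx": 0, "wy": 0, "wz": 0}, {"claw": 0, "dx": 0, "dy": 0, "dz": 0.012, "wx": 0, "wy": 0, "wz": 0}, {"claw": 0, "dx": 0, "dy": 0, "dz": 0, "wx": 0, "wy": 0, "wz": 0}]}}

```text
t: 3.8
eef_pos: [0.5206, 0.0881, 0.2521]
tool_rot: [-0.0, 0.707, 0.707, -0.001]
contact_force: [-0.3, 0.4, -0.3]
gripper_width: 0.001
grasp_force: 0.0
```

```bash
python3 - <<'E'
from h import *
o=get_obs();print(o['eef_pos'],o['contact_force'])
p,d=read_camera("scene");cv2.imwrite("pics/s2.png",cv2.resize(p[110:220,180:320,::-1],None,fx=5,fy=5,interpolation=cv2.INTER_CUBIC))
E
```

```text
[0.52062695 0.08812814 0.25205966] [-0.31614107  0.37032374 -0.33667161]
```

View pics/s2.png

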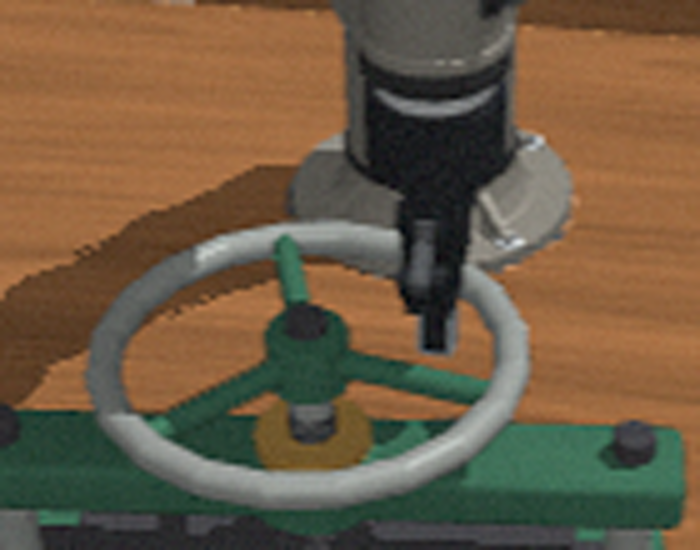

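The finger is inside the opening, with its tip at (437,350). The spoke to push, at (430,378), lies just clockwise of it. I'll work out the arc rows next.

```bash
cat > arc.py <<'E'
import sys,numpy as np
from h import get_obs
C=np.array([.557,.0205]);n,step,R=int(sys.argv[1]),np.radians(float(sys.argv[2])),float(sys.argv[3])
z_end=float(sys.argv[4])
e=get_obs()['eef_pos'];v=e[:2]-C;a=np.arctan2(v[1],v[0]);r=np.hypot(*v);print("now",e,"ang",np.degrees(a),"r",r)
p=e[:2]
for i in range(1,n+1):
    rr=r+(R-r)*min(1,i/4);q=C+rr*np.array([np.cos(a-step*i),np.sin(a-step*i)])
    print(i,"dx %.4f dy %.4f dz %.4f"%(q[1]-p[1],q[0]-p[0],(e[2]-z_end)/n));p=q
E
python3 arc.py 10 5 .072 .246
```

```text
now [0.52104786 0.08809345 0.25269328] ang 118.00797217873038 r 0.07655998005261237
1 dx 0.0018 dy 0.0065 dz 0.0007
2 dx 0.0012 dy 0.0065 dz 0.0007
3 dx 0.0006 dy 0.0065 dz 0.0007
4 dx 0.0000 dy 0.0064 dz 0.0007
5 dx 0.0006 dy 0.0063 dz 0.0007
6 dx 0.0001 dy 0.0063 dz 0.0007
7 dx -0.0005 dy 0.0063 dz 0.0007
8 dx -0.0010 dy 0.0062 dz 0.0007
9 dx -0.0016 dy 0.0061 dz 0.0007
10 dx -0.0021 dy 0.0059 dz 0.0007
```

{"api": "drive_tool", "payload": {"increments": [{"claw": 0, "dx": 0.0018, "dy": 0.0065, "dz": 0.0007, "wx": 0, "wy": 0, "wz": 0}, {"claw": 0, "dx": 0.0012, "dy": 0.0065, "dz": 0.0007, "wx": 0, "wy": 0, "wz": 0}, {"claw": 0, "dx": 0.0006, "dy": 0.0065, "dz": 0.0007, "wx": 0, "wy": 0, "wz": 0}, {"claw": 0, "dx": 0, "dy": 0.0064, "dz": 0.0007, "wx": 0, "wy": 0, "wz": 0}, {"claw": 0, "dx": 0.0006, "dy": 0.0063, "dz": 0.0007, "wx": 0, "wy": 0, "wz": 0}, {"claw": 0, "dx": 0, "dy": 0.0063, "dz": 0.0007, "wx": 0, "wy": 0, "wz": 0}, {"claw": 0, "dx": -0.0005, "dy": 0.0063, "dz": 0.0007, "wx": 0, "wy": 0, "wz": 0}, {"claw": 0, "dx": -0.001, "dy": 0.0062, "dz": 0.0007, "wx": 0, "wy": 0, "wz": 0}]}}

```text
t: 4.85
eef_pos: [0.5721, 0.0908, 0.2468]
tool_rot: [-0.0, 0.707, 0.707, -0.0]
contact_force: [-4.0, -0.1, 0.4]
gripper_width: -0.002
grasp_force: 2.0
```

```bash
python3 - <<'E'
from h import *
for n in("top","scene"):
    p,d=read_camera(n);W=cloud(n,d)
    m=(W[...,2]<.29);W[~m]=np.nan
    x,P,Q=rim(W,c0=(.557,.02));print(x,spokes(P,[.557,.0205] if n=="top" else [.562,.024]))
o=get_obs();print(o['contact_force'])
E
python3 arc.py 20 5.5 .072 .242
```

```text
[0.55545928 0.01871804 0.11315673] (np.float64(59.88584956298156), array([68,  0,  0,  0,  0,  0,  0, 67, 23,  0,  0,  0,  0,  0,  0,  0,  0,
        0,  0,  0,  0,  0,  0, 34]), np.float64(0.9689353063185288))
[0.5648376  0.02501522 0.113574  ] (np.float64(-59.976982610550415), array([12,  0,  0,  0,  0,  0,  0, 60, 39,  0,  0,  0,  0,  0,  0, 73, 41,
       16,  0,  0,  0,  0,  0, 43]), np.float64(0.9470055145063919))
[-0.57835854  0.58951014 -0.63999433]
now [0.57318426 0.09086951 0.24712564] ang 77.04779881888847 r 0.07220663759615134
1 dx -0.0019 dy 0.0067 dz 0.0003
2 dx -0.0026 dy 0.0064 dz 0.0003
3 dx -0.0032 dy 0.0062 dz 0.0003
4 dx -0.0037 dy 0.0058 dz 0.0003
5 dx -0.0042 dy 0.0055 dz 0.0003
6 dx -0.0047 dy 0.0050 dz 0.0003
7 dx -0.0052 dy 0.0046 dz 0.0003
8 dx -0.0056 dy 0.0040 dz 0.0003
9 dx -0.0060 dy 0.0035 dz 0.0003
10 dx -0.0063 dy 0.0029 dz 0.0003
11 dx -0.0065 dy 0.0023 dz 0.0003
12 dx -0.0067 dy 0.0016 dz 0.0003
13 dx -0.0068 dy 0.0010 dz 0.0003
14 dx -0.0069 dy 0.0003 dz 0.0003
15 dx -0.0069 dy -0.0003 dz 0.0003
16 dx -0.0068 dy -0.0010 dz 0.0003
17 dx -0.0067 dy -0.0016 dz 0.0003
18 dx -0.0065 dy -0.0023 dz 0.0003
19 dx -0.0063 dy -0.0029 dz 0.0003
20 dx -0.0060 dy -0.0035 dz 0.0003
```

The wheel is turning: the spoke has gone from 79° to 60° with a push of about 4 N.

{"api": "drive_tool", "payload": {"increments": [{"claw": 0, "dx": -0.0019, "dy": 0.0067, "dz": 0.0003, "wx": 0, "wy": 0, "wz": 0}, {"claw": 0, "dx": -0.0026, "dy": 0.0064, "dz": 0.0003, "wx": 0, "wy": 0, "wz": 0}, {"claw": 0, "dx": -0.0032, "dy": 0.0062, "dz": 0.0003, "wx": 0, "wy": 0, "wz": 0}, {"claw": 0, "dx": -0.0037, "dy": 0.0058, "dz": 0.0003, "wx": 0, "wy": 0, "wz": 0}, {"claw": 0, "dx": -0.0042, "dy": 0.0055, "dz": 0.0003, "wx": 0, "wy": 0, "wz": 0}, {"claw": 0, "dx": -0.0047, "dy": 0.005, "dz": 0.0003, "wx": 0, "wy": 0, "wz": 0}, {"claw": 0, "dx": -0.0052, "dy": 0.0046, "dz": 0.0003, "wx": 0, "wy": 0, "wz": 0}, {"claw": 0, "dx": -0.0056, "dy": 0.004, "dz": 0.0003, "wx": 0, "wy": 0, "wz": 0}, {"claw": 0, "dx": -0.006, "dy": 0.0035, "dz": 0.0003, "wx": 0, "wy": 0, "wz": 0}, {"claw": 0, "dx": -0.0063, "dy": 0.0029, "dz": 0.0003, "wx": 0, "wy": 0, "wz": 0}, {"claw": 0, "dx": -0.0065, "dy": 0.0023, "dz": 0.0003, "wx": 0, "wy": 0, "wz": 0}, {"claw": 0, "dx": -0.0067, "dy": 0.0016, "dz": 0.0003, "wx": 0, "wy": 0, "wz": 0}, {"claw": 0, "dx": -0.0068, "dy": 0.001, "dz": 0.0003, "wx": 0, "wy": 0, "wz": 0}, {"claw": 0, "dx": -0.0069, "dy": 0.0003, "dz": 0.0003, "wx": 0, "wy": 0, "wz": 0}, {"claw": 0, "dx": -0.0069, "dy": -0.0003, "dz": 0.0003, "wx": 0, "wy": 0, "wz": 0}, {"claw": 0, "dx": -0.0068, "dy": -0.001, "dz": 0.0003, "wx": 0, "wy": 0, "wz": 0}, {"claw": 0, "dx": -0.0067, "dy": -0.0016, "dz": 0.0003, "wx": 0, "wy": 0, "wz": 0}, {"claw": 0, "dx": -0.0065, "dy": -0.0023, "dz": 0.0003, "wx": 0, "wy": 0, "wz": 0}]}}

```text
t: 7.2
eef_pos: [0.6232, -0.0065, 0.2421]
tool_rot: [0.0, 0.707, 0.707, 0.001]
contact_force: [0.6, 6.2, 0.3]
gripper_width: -0.001
grasp_force: 2.2
```

```bash
cat > chk.py <<'E'
from h import *
for n in("top","scene"):
    p,d=read_camera(n);W=cloud(n,d);pz=W.copy();W[W[...,2]>.282]=np.nan
    x,P,Q=rim(W,lo=.235,c0=(.557,.02));c=[.557,.0205] if n=="top" else [.562,.024]
    X=pz[...,0]-c[0];Y=pz[...,1]-c[1];Z=pz[...,2];r=np.hypot(X,Y)
    md=lambda m:(int(m.sum()),round(float(np.median(Z[m])),4))
    print(n,x,spokes(P,c),"rim",md((Z>.235)&(Z<.29)&(abs(r-.115)<.006)),"plate",md((Z>.08)&(Z<.16)&(abs(X)<.065)&(abs(Y)<.14)))
print(get_obs()['contact_force'])
E
python3 chk.py; python3 arc.py 20 5.5 .072 .238
```

```text
top [0.55514219 0.01759379 0.11332404] (np.float64(-38.29103593555737), array([ 0,  0,  0,  0,  0,  0,  0,  0,  0,  0,  0,  0,  0,  0,  0,  0,  2,
       85,  0,  0,  0,  0,  0,  0]), np.float64(0.9819186626075945)) rim (569, 0.2695) plate (381, 0.1033)
scene [0.56480743 0.02494041 0.11369093] (np.float64(-34.83537636218703), array([ 8, 31,  0,  0,  0,  0,  0,  0,  0, 40, 71,  2,  0,  0,  0,  0,  6,
       94,  0,  0,  0,  0,  0,  0]), np.float64(0.864138714062493)) rim (938, 0.2653) plate (2478, 0.1001)
[ 0.02231314  2.92368374 -1.03996393]
now [ 0.62277587 -0.008196    0.24208984] ang -23.57016950015211 r 0.07176298526756483
1 dx -0.0062 dy -0.0030 dz 0.0002
2 dx -0.0059 dy -0.0036 dz 0.0002
3 dx -0.0055 dy -0.0041 dz 0.0002
4 dx -0.0051 dy -0.0047 dz 0.0002
5 dx -0.0046 dy -0.0052 dz 0.0002
6 dx -0.0041 dy -0.0056 dz 0.0002
7 dx -0.0035 dy -0.0059 dz 0.0002
8 dx -0.0029 dy -0.0063 dz 0.0002
9 dx -0.0023 dy -0.0065 dz 0.0002
10 dx -0.0017 dy -0.0067 dz 0.0002
11 dx -0.0010 dy -0.0068 dz 0.0002
12 dx -0.0004 dy -0.0069 dz 0.0002
13 dx 0.0003 dy -0.0069 dz 0.0002
14 dx 0.0009 dy -0.0068 dz 0.0002
15 dx 0.0016 dy -0.0067 dz 0.0002
16 dx 0.0022 dy -0.0065 dz 0.0002
17 dx 0.0028 dy -0.0063 dz 0.0002
18 dx 0.0034 dy -0.0060 dz 0.0002
19 dx 0.0040 dy -0.0056 dz 0.0002
20 dx 0.0045 dy -0.0052 dz 0.0002
```

{"api": "drive_tool", "payload": {"increments": [{"claw": 0, "dx": -0.0062, "dy": -0.003, "dz": 0.0003, "wx": 0, "wy": 0, "wz": 0}, {"claw": 0, "dx": -0.0059, "dy": -0.0036, "dz": 0.0003, "wx": 0, "wy": 0, "wz": 0}, {"claw": 0, "dx": -0.0055, "dy": -0.0041, "dz": 0.0003, "wx": 0, "wy": 0, "wz": 0}, {"claw": 0, "dx": -0.0051, "dy": -0.0047, "dz": 0.0003, "wx": 0, "wy": 0, "wz": 0}, {"claw": 0, "dx": -0.0046, "dy": -0.0052, "dz": 0.0003, "wx": 0, "wy": 0, "wz": 0}, {"claw": 0, "dx": -0.0041, "dy": -0.0056, "dz": 0.0003, "wx": 0, "wy": 0, "wz": 0}, {"claw": 0, "dx": -0.0035, "dy": -0.0059, "dz": 0.0003, "wx": 0, "wy": 0, "wz": 0}, {"claw": 0, "dx": -0.0029, "dy": -0.0063, "dz": 0.0003, "wx": 0, "wy": 0, "wz": 0}, {"claw": 0, "dx": -0.0023, "dy": -0.0065, "dz": 0.0003, "wx": 0, "wy": 0, "wz": 0}]}}

```text
t: 8.43
eef_pos: [0.5776, -0.0469, 0.2392]
tool_rot: [0.0, 0.707, 0.707, 0.0]
contact_force: [4.7, 2.7, 0.0]
gripper_width: 0.001
grasp_force: 2.1
```

```bash
python3 chk.py; python3 arc.py 12 4 .072 .237
```

```text
top [0.55562873 0.01766603 0.11299483] (np.float64(30.392217334029624), array([ 0,  0,  0,  0,  0,  0,  0,  0,  0,  0,  0,  0,  0, 57, 32,  0,  0,
        0,  0,  0,  0, 24, 66,  0]), np.float64(0.9732278618995996)) rim (573, 0.2665) plate (603, 0.1007)
scene [0.56463599 0.0243674  0.11399881] (np.float64(34.53320190016153), array([ 0,  0,  0,  0,  0, 14, 18, 68,  2,  0,  0,  0,  0, 52, 24,  0,  0,
        0,  0,  0,  0, 55, 18,  0]), np.float64(0.8380835048613485)) rim (969, 0.2623) plate (2497, 0.0974)
[ 0.48506646 -0.47973693  0.02733638]
now [ 0.57640469 -0.04766329  0.23891904] ang -74.10943290293083 r 0.07087154954243517
1 dx -0.0015 dy -0.0047 dz 0.0002
2 dx -0.0011 dy -0.0049 dz 0.0002
3 dx -0.0008 dy -0.0049 dz 0.0002
4 dx -0.0004 dy -0.0050 dz 0.0002
5 dx 0.0002 dy -0.0050 dz 0.0002
6 dx 0.0005 dy -0.0050 dz 0.0002
7 dx 0.0009 dy -0.0049 dz 0.0002
8 dx 0.0012 dy -0.0049 dz 0.0002
9 dx 0.0016 dy -0.0048 dz 0.0002
10 dx 0.0019 dy -0.0047 dz 0.0002
11 dx 0.0022 dy -0.0045 dz 0.0002
12 dx 0.0025 dy -0.0043 dz 0.0002
```

{"api": "drive_tool", "payload": {"increments": [{"claw": 0, "dx": -0.0015, "dy": -0.0047, "dz": 0.0002, "wx": 0, "wy": 0, "wz": 0}, {"claw": 0, "dx": -0.0011, "dy": -0.0049, "dz": 0.0002, "wx": 0, "wy": 0, "wz": 0}, {"claw": 0, "dx": -0.0008, "dy": -0.0049, "dz": 0.0002, "wx": 0, "wy": 0, "wz": 0}, {"claw": 0, "dx": -0.0004, "dy": -0.005, "dz": 0.0002, "wx": 0, "wy": 0, "wz": 0}]}}

```text
t: 9.02
eef_pos: [0.5593, -0.0501, 0.2385]
tool_rot: [0.001, 0.707, 0.707, 0.001]
contact_force: [7.4, 2.8, -1.8]
gripper_width: 0.001
grasp_force: 3.1
```

{"api": "drive_tool", "payload": {"increments": [{"claw": 0, "dx": 0.0002, "dy": -0.005, "dz": 0.0002, "wx": 0, "wy": 0, "wz": 0}, {"claw": 0, "dx": 0.0005, "dy": -0.005, "dz": 0.0002, "wx": 0, "wy": 0, "wz": 0}, {"claw": 0, "dx": 0.0009, "dy": -0.0049, "dz": 0.0002, "wx": 0, "wy": 0, "wz": 0}]}}

```text
t: 9.4
eef_pos: [0.5456, -0.049, 0.2384]
tool_rot: [0.002, 0.707, 0.707, 0.002]
contact_force: [10.1, -0.1, -1.7]
gripper_width: -0.0
grasp_force: 4.4
```

```bash
python3 chk.py; python3 arc.py 12 3 .072 .237
```

```text
top [0.55539135 0.01730138 0.11321871] (np.float64(2.683107542611506), array([ 0,  0,  0,  0,  0,  0,  0,  0,  0,  0,  0, 45, 42,  0,  0,  0,  0,
        0,  0,  9, 85,  0,  0,  0]), np.float64(0.9722619423540477)) rim (616, 0.2652) plate (698, 0.0992)
scene [0.56476236 0.02477565 0.11369387] (np.float64(7.809382950469523), array([ 0,  0,  0,  7, 37, 67,  3,  0,  0,  0,  0, 16, 56,  0,  0,  0,  0,
        0,  0, 39, 52,  0,  0,  0]), np.float64(0.8583352073279332)) rim (949, 0.261) plate (2514, 0.0959)
[ 8.17480377e+00  4.45309175e-03 -1.53370208e+00]
now [ 0.54480919 -0.04916648  0.23830406] ang -99.92558831099726 r 0.07072505819710923
1 dx 0.0004 dy -0.0037 dz 0.0001
2 dx 0.0006 dy -0.0037 dz 0.0001
3 dx 0.0008 dy -0.0037 dz 0.0001
4 dx 0.0010 dy -0.0036 dz 0.0001
5 dx 0.0015 dy -0.0035 dz 0.0001
6 dx 0.0017 dy -0.0034 dz 0.0001
7 dx 0.0019 dy -0.0033 dz 0.0001
8 dx 0.0020 dy -0.0032 dz 0.0001
9 dx 0.0022 dy -0.0031 dz 0.0001
10 dx 0.0023 dy -0.0030 dz 0.0001
11 dx 0.0025 dy -0.0028 dz 0.0001
12 dx 0.0026 dy -0.0027 dz 0.0001
```

The push has risen to about 10 N (0.7 N m), so the plate is tight. I'll add a small nudge, back the finger away from the spoke, and lift out.

{"api": "drive_tool", "payload": {"increments": [{"claw": 0, "dx": 0.0004, "dy": -0.0037, "dz": 0.0001, "wx": 0, "wy": 0, "wz": 0}, {"claw": 0, "dx": 0.0006, "dy": -0.0037, "dz": 0.0001, "wx": 0, "wy": 0, "wz": 0}]}}

```text
t: 9.75
eef_pos: [0.5387, -0.0485, 0.2384]
tool_rot: [0.003, 0.707, 0.707, 0.002]
contact_force: [10.6, -0.7, -1.8]
gripper_width: 0.004
grasp_force: 4.8
```

{"api": "drive_tool", "payload": {"increments": [{"claw": 0, "dx": 0, "dy": 0.005, "dz": 0, "wx": 0, "wy": 0, "wz": 0}, {"claw": 0, "dx": 0, "dy": 0.01, "dz": 0, "wx": 0, "wy": 0, "wz": 0}, {"claw": 0, "dx": 0, "dy": 0.005, "dz": -0.005, "wx": 0, "wy": 0, "wz": 0}, {"claw": 0, "dx": 0, "dy": 0, "dz": -0.03, "wx": 0, "wy": 0, "wz": 0}, {"claw": 0, "dx": 0, "dy": 0, "dz": -0.04, "wx": 0, "wy": 0, "wz": 0}, {"claw": 0, "dx": 0, "dy": 0, "dz": -0.04, "wx": 0, "wy": 0, "wz": 0}, {"claw": 0, "dx": 0, "dy": 0, "dz": -0.04, "wx": 0, "wy": 0, "wz": 0}, {"claw": 0, "dx": 0, "dy": 0, "dz": 0, "wx": 0, "wy": 0, "wz": 0}, {"claw": 0, "dx": 0, "dy": 0, "dz": 0, "wx": 0, "wy": 0, "wz": 0}]}}

```text
t: 10.88
eef_pos: [0.5556, -0.0477, 0.3919]
tool_rot: [-0.0, 0.707, 0.707, -0.0]
contact_force: [1.2, 0.5, -0.8]
gripper_width: -0.004
grasp_force: 0.0
```

```bash
python3 chk.py; python3 - <<'E'
from h import *
p,d=read_camera("scene");cv2.imwrite("pics/s3.png",cv2.resize(p[100:290,130:380,::-1],None,fx=3,fy=3,interpolation=cv2.INTER_CUBIC))
E
```

```text
top [0.55525601 0.01768197 0.11302346] (np.float64(-2.762908603784289), array([ 0,  0,  0, 31, 11,  0,  0,  0,  0,  0,  0, 80,  0,  0,  0,  0,  0,
        0,  0, 48, 41,  0,  0,  0]), np.float64(0.9732947450154497)) rim (662, 0.265) plate (835, 0.0989)
scene [0.56486426 0.02487608 0.11361362] (np.float64(-2.5292241986031847), array([ 0,  0,  0, 53, 22,  0,  0,  0,  0,  0,  0, 46, 25,  0,  0,  0,  0,
        0,  0, 80, 11,  0,  0,  0]), np.float64(0.9854979620007926)) rim (1029, 0.2606) plate (2509, 0.0957)
[-0.22869213  0.29509838  0.16580359]
```

View pics/s3.png

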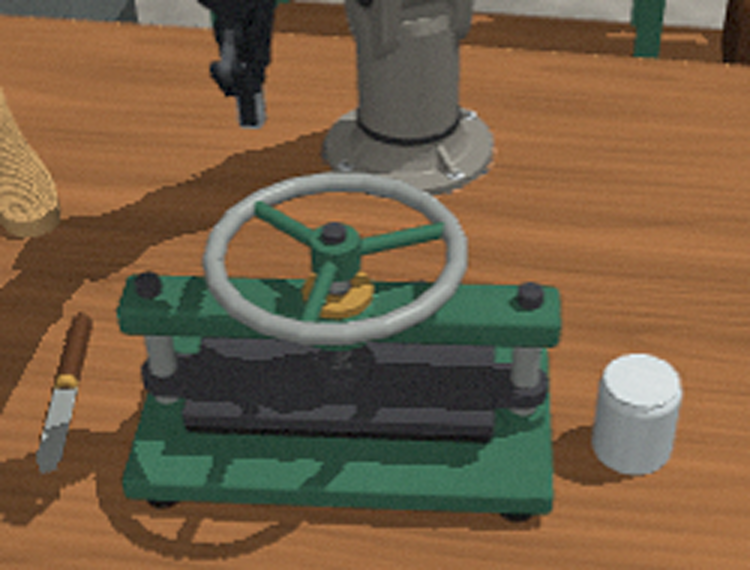

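The finger is clear of the wheel, at crop (250,110). The plate is low on the sole, and the tin and knife are where they were. The wheel has turned 3.5 rad and sunk about 11 mm, which puts it roughly 0.5 rad past first touch. The turning torque also rose from 0.3 to 0.75 N m.

```bash
python3 -c "
from station import *
print(hand_in())"
```

```text
the job is handed in; nothing more can be done
None
```

The wheel was turned about 3.5 rad clockwise by pushing one spoke with the shut fingers, the plate measures tight on the sole (about 0.5 rad past first touch), the finger is clear, and the job is handed in; no verdict came back.

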